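Gauge the blender's drive socket and lay out the stub that suits it

TASK

Find out how deep the blender's drive socket is: stand the depth gauge over the socket with its foot flat on the steel rim and slide the rod gently down until it bottoms, and leave it standing there. If the red ring on the rod still shows above the gauge's sleeve, put the short brass drive stub in the tray; if the ring has gone into the sleeve, put the long dark one there instead (either will do if the ring is half in). Leave the other stub, the pitcher, the cups, the jar and its cap where they are.

Things in the scene. Friction and masses are not known exactly. Their poses are not given: they have to be found in the camera images.
- gauge: Hand depth gauge, 360 g: steel foot bar 80 x 24 x 12 mm (long along x) and on its middle a sleeve, 22 mm diameter, 18 mm high. Origin: centre of the foot's flat underside, on the rod's axis; z up to the knob. It starts upright on the wooden block, rod end in the hole. The rod is drawn up to its stop, so the gauge can be carried by its knob; it slides down with 1.8 N of friction and stays where pushed.
- rod (a joint): How far the rod is pushed down through the foot, in m: 0 at the start, at most 0.042. The rod's end stands 12 mm + this below the foot's underside; the length exposed between sleeve top and knob is 54 mm minus this. The red ring on the rod (5 mm high) is wholly above the sleeve below 0.0205 and wholly inside it above 0.0255.
- knob (a point): Centre of the black round knob on top of the rod, 20 mm in diameter and 26 mm high; 97 mm above the foot's underside at the start, less by the value of rod. The rod is steel, 12 mm in diameter, its lower end chamfered to 8 mm over 3 mm.
- block: Fixed wooden block 100 x 80 x 60 mm (x, y, z) in which the gauge stands at the start, foot on its top; hole of 17 mm diameter in its middle. Origin: centre of its underside.
- blender: The blender's motor base, fixed: black housing 200 x 180 mm, deck at 145 mm, four rubber lugs on it to 161 mm, 66 mm out from the middle in x and y; in the middle the steel drive coupler, 52 mm square, its flat rim at 165 mm. Origin: centre of its underside; z up.
- rim (a point): Centre of the drive socket's mouth, level with the coupler's flat rim, 165 mm above the worktop. The socket is a square blind hole straight down, 16 mm wide with a 1.5 mm chamfer, sides parallel to the blender's x and y. Its depth is not known beforehand: 22 to 48 mm.
- motor: The motor inside the housing, not seen; its shaft end is the flat floor of the socket and gives on a spring washer, 1 mm for 8 N. Its bearing takes a light push only: keep the force on the floor below 15 N (3 to 8 N is plenty to feel the bottom). Origin: same as the blender's; it does not tell where the shaft ends.
- short_stub: Short brass drive stub lying on the worktop: square bar 14 x 14 mm, 22 mm long, with a round threaded end of 11 mm diameter, 22 mm long, towards +x; 44 mm overall, 45 g. Origin: under the middle of its length, on its underside; x along it, z up.
- long_stub: Long dark steel drive stub lying on the worktop: square bar 14 x 14 mm, 36 mm long, with a round threaded end of 11 mm diameter, 22 mm long, towards +x; 58 mm overall, 65 g. Origin: under the middle of its length, on its underside; x along it, z up.
- tray_in (a point): Centre of the inner floor, 3 mm above the worktop, of the fixed shallow aluminium tray, 150 mm along its x and 200 mm along its y outside, walls 3 mm thick and 18 mm high.
- pitcher: Orange plastic blender pitcher, 144 mm wide at its mouth, 200 mm high, handle to its +y. Leave alone. Origin: centre of its underside.
- cups: Two melamine cups stacked one in the other, green and yellow, 84 mm wide, 105 mm high. Leave alone. Origin: centre of the underside.
- jar: Small open glass jar, 72 mm wide, 85 mm high. Leave alone. Origin: centre of its underside.
- cap: Red twist cap of the jar, 64 mm wide, 14 mm high, lying by it. Leave alone. Origin: centre of its underside.

How it is judged:
By the outcome, as a careful person would: the job done as asked, in the order asked, and still so for the second after the job is handed in, with the robot touching nothing.
It also fails if it takes over 54 s, if anything falls off the work surface, if the arm or the gripper's body presses on something with over 40 N, if the wrist force passes 120 N, or if a joint passes its speed limit or range.

ROBOT

A 6-joint arm with a two-finger parallel gripper is mounted at the origin on the work surface. World frame = base frame: x ahead of the robot, y to its left, z up, the work surface at z = 0. Lengths are in m, angles in rad, forces in N, time in s.
With the tool pointing down it reaches from about 0.375 to 0.9 m from the base axis. Payload 3.1 kg.
Tool frame: the origin (TCP) lies on the centre line of the jaws, within the pads' length; the fingertips stand 25 mm ahead of it and the grasp point (between the pads) lies 6 mm ahead of it (manip.tips_ahead is the distance from the TCP to the fingertips, in m); z points along the fingers, y is the direction in which the jaws open and shut (so a half turn about z gives the same grasp; the last joint's range is limited). The gripper opens to 85 mm and grips with 20 to 120 N. Pads are 22 mm wide; open, the fingers measure 114 mm over their backs; the gripper's body (76 mm by 85 mm) begins 54 mm behind the grasp point. The pads swing forward as they close: fully open they stand 13 mm farther back than shut.
Start: joints at [1.087, 0.527, 1.433, -0, 1.181, -0.178], TCP at [0.188, 0.596, 0.221] pointing down, gripper open.
Joint ranges: [-3.08, 3.08], [-0.75, 2.2], [0.22, 2.44], [-1.43, 4.57], [0, 2.65], [-2.85, 2.85]. Speed limits (rad/s): [2.79, 2.79, 3.14, 3.14, 3.14, 3.14].

INTERFACE

Orientations are given as a unit quaternion [x, y, z, w].
In Python, from station import manip gives the robot as it stands.
- The arm moves only by the tool play_rows, never from a script. Its argument "steps" is a list that holds one entry, the list of rows, each a list of 6 numbers: the shift along the tool's x, y, z in m, then the turn, a rotation vector about the tool's x, y, z in degrees. In form: [[[x, y, z, rx, ry, rz], ...]]. A call has 1 to 10 rows; each row shifts and turns the commanded pose from where the row before left it, along the tool's axes as they then stand; what a row does not reach is not made up. A row lasts 1/8 s, in which the tool goes at most 62.5 mm and 10.7 degrees, less where a joint would pass 70% of its speed; a pose out of reach is approached as far as the arm can. A call is refused whole if a number of a shift passes 0.0625 or a number of a turn 10.7, either way. A call with a gripper value outside its range is refused whole. "fingers" is the opening, from 0 (shut) to 1 (fully open), set as the call begins (left out, the last holds). The fingers move at their own pace and stop on an object; "squeeze" is the grip in N (left out, the last holds). Time passes only in rows, so rows that do not move let the fingers close. It gives the time, the measured TCP pose, the force and the opening at its end, in the units of the state.
- manip.sense(): the state, without advancing time (a new reading comes with each control period).
- manip.snapshot(name): name is "side" or "top"; returns a dict with "img" (400x640x3 uint8, red, green, blue), "K" (3x3 intrinsics, pixels), "world_from_camera" (4x4, takes a point from camera to world coordinates). Camera axes: x right, y down, z forward; pixel columns grow to the right and rows downward; lengths in m; the calibration is good to about 2 mm. A picture is of the moment at which its call begins. There is no depth.
- manip.sign_off(): hands the job in, once; it reports no verdict.
Trained networks look in a picture, given as the dict that the camera call returned (one of the last four; its "shot" number tells which), for a name from the list of things; names that differ only in an ending like _2 or _b are one class to them, and where a whole thing is asked for, a point or a joint stands for the part that bears it (a point fixed in the world has none). Each returns a list of dicts, best first, with "score" (0 to 1); they miss things now and then, are a little off and sometimes report something else, mostly with a low value. They report only what shows in the picture. A call takes as long as a camera call.
- manip.regions_of(label, picture): "pixels" (400x640 bool, what is visible of it) and "rect" ([left, top, right, bottom] in pixels, round what is visible of it).
- manip.pinpoint(label, picture): "point" ([column, row] in pixels: a listed point, or the origin of a listed thing).
The state is a dict: "t": time; "q": joint angles; "qd": joint speeds; "tau": joint torques, N m; "tcp_pos": TCP position; "tool_rot": TCP orientation; "force": force on the tool from outside, world axes, zero at the start; "ft_torque": the same for the moment, N m; "finger_gap": opening from 0.0 (shut) to 1.0 (fully open).
Only numpy, scipy, OpenCV 4.12 (cv2) and the standard library are available. Lean on these libraries where they do the work, as an engineer would, in place of code of your own. Each camera call takes 0.05 s, during which the arm holds its last target.

## Working session

There is one attempt and no reset: what is moved stays moved. The work goes in short steps, Python scripts to look and compute and a tool call to move; the robot and the scene stay as the last step left them, time stands still between calls to the robot, and variables do not carry over. Pictures are saved under pics/ and viewed, and the job is handed in when it is done.

Besides the shell and the picture viewer there is one more tool, called after "Call:" as name(argument=value, ...), one argument or row to a line, values as JSON. play_rows: Moves the arm, as the interface text tells. Its arguments: {"type":"object","properties":{"steps":{"type":"array"},"fingers":{"type":"number"},"squeeze":{"type":"number"}},"required":["steps"]}

```bash
ls; mkdir -p pics; cat > h.py <<'E'
import numpy as np, cv2
from station import manip
def ray(s,p):
    K=np.array(s["K"]);T=np.array(s["world_from_camera"])
    d=T[:3,:3]@np.linalg.solve(K,[p[0],p[1],1.0]);return T[:3,3],d
def atz(s,p,z):
    o,d=ray(s,p);return o+d*(z-o[2])/d[2]
def proj(s,X):
    K=np.array(s["K"]);T=np.array(s["world_from_camera"])
    c=T[:3,:3].T@(np.array(X)-T[:3,3]);u=K@c;return u[:2]/u[2]
def save(s,n):cv2.imwrite("pics/"+n,s["img"][:,:,::-1].copy())
def tri(s1,p1,s2,p2):
    o1,d1=ray(s1,p1);o2,d2=ray(s2,p2);d1/=np.linalg.norm(d1);d2/=np.linalg.norm(d2)
    A=np.stack([d1,-d2],1);t=np.linalg.lstsq(A,o2-o1,rcond=None)[0]
    a=o1+t[0]*d1;b=o2+t[1]*d2;return (a+b)/2,np.linalg.norm(a-b)
E
python3 - <<'E'
from h import *
np.set_printoptions(precision=4,suppress=True)
a=manip.snapshot("top");b=manip.snapshot("side")
save(a,"top0.png");save(b,"side0.png")
for s,n in((a,"top"),(b,"side")):
    print(n,np.array(s["K"]).tolist());print(np.array(s["world_from_camera"]))
    for l in["gauge","knob","block","blender","rim","short_stub","long_stub","tray_in","pitcher","cups","jar","cap"]:
        r=manip.pinpoint(l,s);print(l,[(np.round(x["point"],1).tolist(),round(x["score"],2)) for x in r[:2]])
st=manip.sense();print(st)
E
```

```text
pics
top [[421.93218071306507, 0.0, 314.027037084809], [0.0, 421.93218071306507, 189.24439213391122], [0.0, 0.0, 1.0]]
[[-0.0274 -0.9922  0.1218  0.4162]
 [-0.9994  0.0299  0.0182 -0.0029]
 [-0.0217 -0.1212 -0.9924  1.3758]
 [ 0.      0.      0.      1.    ]]
gauge [([428.5, 209.8], 0.57), ([268.5, 166.0], 0.18)]
knob [([431.6, 205.2], 0.6)]
block [([424.3, 210.7], 0.61), ([224.9, 251.9], 0.54)]
blender [([341.6, 184.5], 0.73)]
rim [([345.1, 178.6], 0.95), ([426.3, 144.6], 0.46)]
short_stub [([263.3, 237.9], 0.64)]
long_stub [([222.5, 251.1], 0.6)]
tray_in [([212.8, 187.4], 0.63), ([294.2, 128.4], 0.33)]
pitcher [([426.1, 144.3], 0.97)]
cups [([295.0, 128.0], 0.87)]
jar [([252.2, 135.4], 0.85)]
cap [([271.2, 165.8], 0.6)]
side [[365.45465239317707, 0.0, 327.62616250305206], [0.0, 365.45465239317707, 203.5260763919509], [0.0, 0.0, 1.0]]
[[-0.9424 -0.2495  0.223   0.3925]
 [-0.3346  0.6911 -0.6407  0.5422]
 [ 0.0057 -0.6783 -0.7347  0.7524]
 [ 0.      0.      0.      1.    ]]
gauge [([385.8, 148.2], 0.79)]
knob [([392.4, 123.7], 0.51)]
block [([384.5, 167.8], 0.92)]
blender [([332.8, 219.1], 0.92)]
rim [([330.9, 170.0], 0.77), ([385.8, 150.1], 0.47)]
short_stub [([363.1, 323.4], 0.71)]
long_stub [([363.5, 391.5], 0.82)]
tray_in [([255.3, 376.6], 0.78)]
pitcher [([320.4, 142.9], 0.56)]
cups [([236.2, 239.2], 0.65)]
jar [([222.8, 289.1], 0.98)]
cap [([268.6, 280.0], 0.77)]
{'t': 1.3, 'q': array([ 1.0865,  0.5275,  1.4327, -0.    ,  1.1814, -0.1785]), 'qd': array([-0.0025, -0.0003, -0.001 , -0.001 ,  0.0006,  0.0009]), 'tau': array([ -0.0027, -44.2321, -17.8414,  -0.0003,   0.0009,  -0.    ]), 'tcp_pos': array([0.1881, 0.596 , 0.2213]), 'tool_rot': array([0.1523, 0.9883, 0.    , 0.    ]), 'force': array([ 0.0965,  0.7321, -0.2433]), 'ft_torque': array([ 0.0332, -0.0031,  0.0033]), 'finger_gap': 1.0031879175178413}
```

View pictures.

```bash
python3 - <<'E'
import cv2
a=cv2.imread("pics/top0.png")[90:290,180:480];cv2.imwrite("pics/top0c.png",cv2.resize(a,None,fx=2.66,fy=2.66,interpolation=cv2.INTER_CUBIC))
E
```

```text
(no output)
```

View pics/top0c.png

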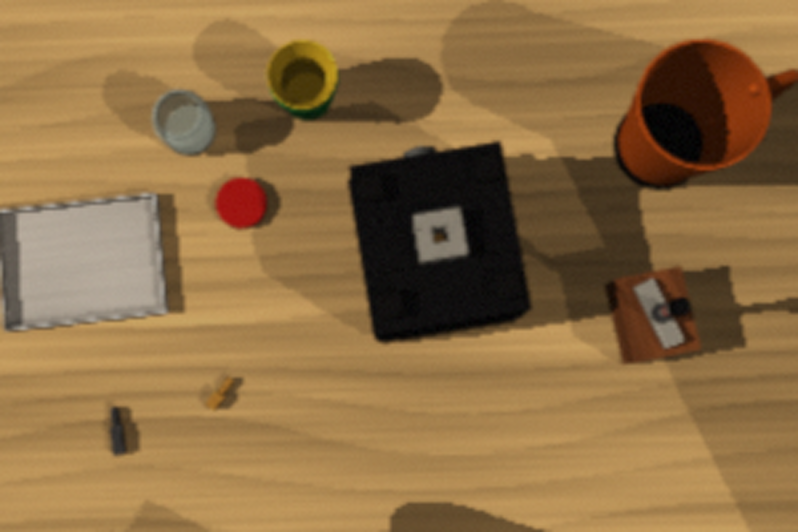

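View pics/side0.png

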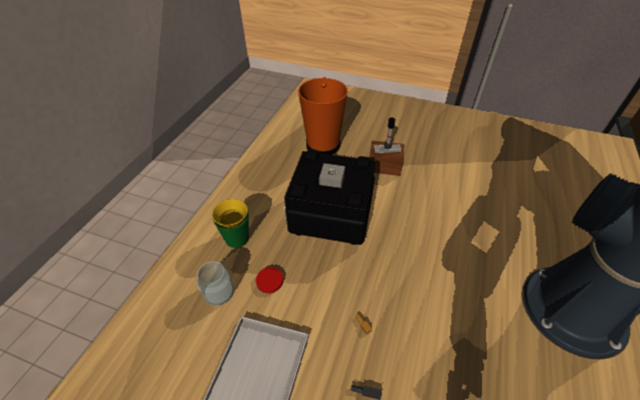

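```bash
python3 - <<'E'
import cv2,numpy as np
a=cv2.imread("pics/top0.png");b=cv2.imread("pics/side0.png")
def c(i,x,y,w=40,h=30):
    r=i[y:y+h,x:x+w];return cv2.resize(r,(400,300),interpolation=cv2.INTER_CUBIC)
m=np.vstack([np.hstack([c(a,405,185),c(a,325,163)]),np.hstack([c(a,215,228,60,45),c(b,360,115,80,60)])])
cv2.imwrite("pics/z1.png",m)
E
```

```text
(no output)
```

View pics/z1.png

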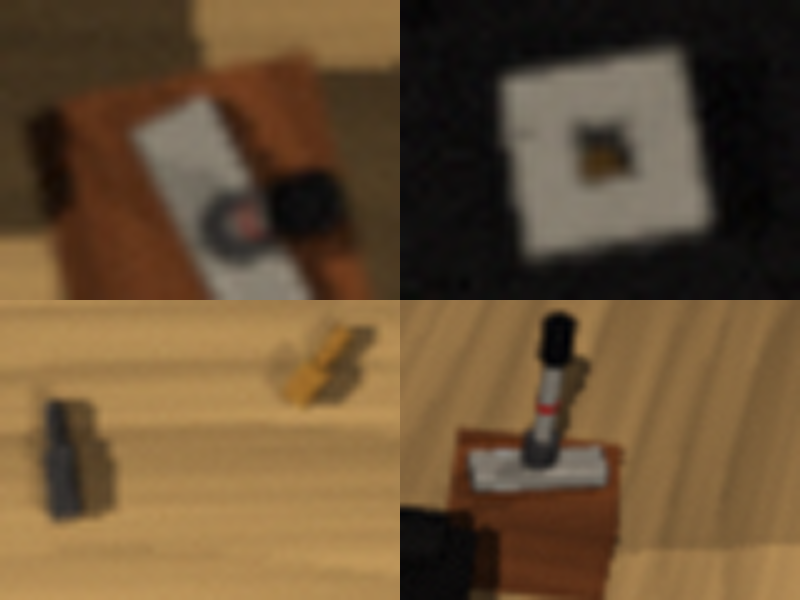

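```bash
cat > w.py <<'E'
from h import *
def warp(s,c,z,half=0.06,res=0.0005):
    n=int(2*half/res)
    # pixel (i col -> x right = -y world ; row down = -x world)
    src=[];dst=[]
    for u,v in((0,0),(n,0),(n,n),(0,n)):
        X=[c[0]+half-v*res,c[1]+half-u*res,z]
        src.append(proj(s,X));dst.append([u,v])
    H=cv2.getPerspectiveTransform(np.float32(src),np.float32(dst))
    im=cv2.warpPerspective(s["img"][:,:,::-1].copy(),H,(n,n),flags=cv2.INTER_CUBIC)
    return im,lambda p:np.array([c[0]+half-p[1]*res,c[1]+half-p[0]*res])
E
python3 - <<'E'
from w import *
np.set_printoptions(precision=4,suppress=True)
import pickle
a=manip.snapshot("top");b=manip.snapshot("side");pickle.dump((a,b),open("s0.pkl","wb"))
print("knob",tri(a,(435.5,205.2),b,(391.4,123)),atz(a,(435.5,205.2),.157),atz(b,(391.4,123),.157))
print("rim",tri(a,(345.3,178.6),b,(330.9,173)),atz(a,(345.1,178.6),.165))
for n,s,c,z,lo in (("foot",a,atz(a,(429,208),.072)[:2],.072,'g'),("coup",a,atz(a,(345,178.6),.165)[:2],.165,'g'),
  ("short",a,atz(a,(263.3,237.9),.008)[:2],.007,'s'),("long",a,atz(a,(224.7,251.5),.008)[:2],.007,'l'),
  ("footS",b,atz(b,(388,148),.072)[:2],.072,'g'),("coupS",b,atz(b,(331,173),.165)[:2],.165,'g'),("shortS",b,atz(b,(363.1,323.4),.007)[:2],.007,'s'),("longS",b,atz(b,(363.5,391),.007)[:2],.007,'l'),("trayS",b,atz(b,(255,376),.003)[:2],.018,'t'),("tray",a,atz(a,(213,187),.003)[:2],.018,'t')):
    im,f=warp(s,c,z,0.06 if lo!='t' else 0.14, .0005 if lo!='t' else .001)
    cv2.imwrite("pics/w_%s.png"%n,im)
    hsv=cv2.cvtColor(im,cv2.COLOR_BGR2HSV)
    if lo=='g':m=((hsv[...,1]<70)&(hsv[...,2]>95))
    elif lo=='s':m=(hsv[...,1]>165)&(hsv[...,2]>130)
    elif lo=='l':m=(hsv[...,2]<85)&(hsv[...,1]<90)
    else: m=(hsv[...,1]<60)&(hsv[...,2]>100)
    m=m.astype(np.uint8)
    k,L,st,ce=cv2.connectedComponentsWithStats(m)
    i=1+np.argmax(st[1:,4]);cn=cv2.findContours((L==i).astype(np.uint8),0,2)[0][0]
    r=cv2.minAreaRect(cn);bx=cv2.boxPoints(r);W=np.array([f(q) for q in bx])
    e=[W[1]-W[0],W[2]-W[1]];
    print(n,"c",f(r[0]),[ (round(float(np.linalg.norm(q))*1000,1),round(float(np.degrees(np.arctan2(q[1],q[0]))),1)) for q in e])
ims=[cv2.resize(cv2.imread("pics/w_%s.png"%n),(200,200)) for n in("foot","coup","short","long","tray","footS","coupS","shortS","longS","trayS")]
cv2.imwrite("pics/w.png",cv2.resize(np.vstack([np.hstack(ims[:5]),np.hstack(ims[5:])]),(800,320)))
E
```

```text
knob (array([ 0.5089, -0.3298,  0.154 ]), np.float64(0.00042366781111099805)) [ 0.5089 -0.329   0.157 ] [ 0.5081 -0.3255  0.157 ]
rim (array([ 0.5962, -0.072 ,  0.1589]), np.float64(0.004565026963148983)) [ 0.5931 -0.0715  0.165 ]
foot c [ 0.5275 -0.3186] [(25.7, -66.0), (38.8, -156.0)]
coup c [ 0.5958 -0.0712] [(53.0, -82.7), (51.9, -172.7)]
short c [0.4332 0.1942] [(43.2, -34.4), (14.1, -124.4)]
long c [0.3906 0.3197] [(14.4, -83.4), (54.3, -173.4)]
footS c [ 0.5077 -0.3209] [(37.5, -65.6), (79.8, -155.6)]
coupS c [ 0.594  -0.0602] [(73.9, -80.2), (52.3, -170.2)]
shortS c [0.4327 0.1916] [(43.8, -37.1), (13.5, -127.1)]
longS c [0.3944 0.3459] [(73.0, -90.0), (119.5, 180.0)]
trayS c [0.5986 0.3477] [(167.4, -85.3), (150.0, -175.3)]
tray c [0.5978 0.3592] [(196.7, -85.2), (150.7, -175.2)]
```

View pics/w.png

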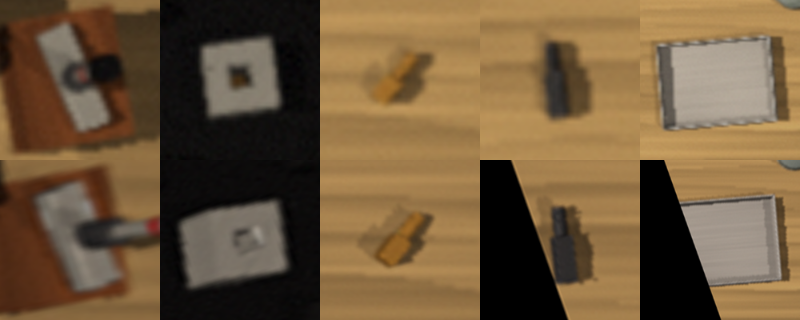

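```bash
cat > plan.py <<'E'
# rows to go from current pose through world waypoints (x,y,z,yaw_deg of tool y or None, maxstep)
import numpy as np
from scipy.spatial.transform import Rotation as R
def plan(p,q,wps):
    p=np.array(p,float);r=R.from_quat(q);out=[]
    for w in wps:
        t=np.array(w[:3],float);mx=w[4] if len(w)>4 else .055
        m=r.as_matrix();
        # target orientation: straight down w/ yaw
        if w[3] is None: rt=r
        else:
            a=np.radians(w[3]);ty=np.array([np.cos(a),np.sin(a),0]);tz=np.array([0,0,-1.]);rt=R.from_matrix(np.stack([np.cross(ty,tz),ty,tz],1))
        d=(r.inv()*rt).as_rotvec(degrees=True)
        n=max(1,int(np.ceil(np.linalg.norm(t-p)/mx-1e-6)),int(np.ceil(np.linalg.norm(d)/9-1e-6)))
        st=(t-p)/n
        for i in range(n):
            s=r.inv().apply(st);s=np.round(s,4);dd=np.round(d/n,1)
            out.append([*[float(x) for x in s],*[float(x) for x in dd]])
            p=p+r.apply(s);r=r*R.from_rotvec(dd,degrees=True)
    return out,p,r.as_quat()
def show(wps):
    from station import manip
    s=manip.sense();o,p,q=plan(s["tcp_pos"],s["tool_rot"],wps)
    for i in range(0,len(o),10):print([o[i:i+10]])
    m=R.from_quat(q).as_matrix();print("end",p.round(4),"yaw",np.degrees(np.arctan2(m[1,1],m[0,1])).round(1),"t",round(s["t"],2))
E
python3 - <<'E'
from w import *
from plan import show
import pickle
np.set_printoptions(precision=4,suppress=True)
a,b=pickle.load(open("s0.pkl","rb"))
im,f=warp(a,(0.5089,-0.3298),.072,.06)
hsv=cv2.cvtColor(im,cv2.COLOR_BGR2HSV);m=((hsv[...,1]<90)&(hsv[...,2]>95)).astype(np.uint8)
k,L,st,ce=cv2.connectedComponentsWithStats(m)
print(st[1:])
ids=[i for i in range(1,k) if st[i,4]>300 and st[i,0]>0 and st[i,1]>0]
cn=np.vstack([c for c in cv2.findContours(np.isin(L,ids).astype(np.uint8),0,2)[0]])
r=cv2.minAreaRect(cn);print("foot",f(r[0]),r[1],r[2])
o=cv2.cvtColor(m*255,cv2.COLOR_GRAY2BGR);im2,f2=warp(b,(0.5089,-0.3298),.072,.06)
im3,f3=warp(b,(0.5958,-.0712),.165,.06);im4,_=warp(a,(0.5958,-.0712),.165,.06)
for q in(im,im2,im3,im4):cv2.drawMarker(q,(120,120),(0,255,0),0,20,1)
cv2.imwrite("pics/w2.png",cv2.resize(np.hstack([im,im2,im4,im3]),(800,200),interpolation=cv2.INTER_CUBIC))
cv2.imwrite("pics/w3.png",cv2.resize(np.vstack([np.hstack([im,im2]),np.hstack([im4,im3])]),(600,600)))
show([(.30,.50,.30,None),(.44,.25,.31,None),(.50,-.05,.31,None),(.509,-.3295,.28,None)])
E
```

```text
[[  59   39  108  161 6462]
 [ 118  114    3    6    8]]
foot [ 0.5088 -0.3263] (163.1782684326172, 54.06087112426758) 66.19405364990234
[[[-0.0339, -0.0145, -0.0197, 0.0, 0.0, 0.0], [-0.0339, -0.0145, -0.0197, 0.0, 0.0, 0.0], [-0.0339, -0.0145, -0.0197, 0.0, 0.0, 0.0], [-0.0339, -0.0145, -0.0197, 0.0, 0.0, 0.0], [-0.0348, -0.0327, -0.0016, 0.0, 0.0, 0.0], [-0.0348, -0.0327, -0.0016, 0.0, 0.0, 0.0], [-0.0348, -0.0327, -0.0016, 0.0, 0.0, 0.0], [-0.0348, -0.0327, -0.0016, 0.0, 0.0, 0.0], [-0.0348, -0.0327, -0.0016, 0.0, 0.0, 0.0], [-0.0348, -0.0327, -0.0016, 0.0, 0.0, 0.0]]]
[[[-0.0246, -0.0447, -0.0, 0.0, 0.0, 0.0], [-0.0246, -0.0447, -0.0, 0.0, 0.0, 0.0], [-0.0246, -0.0447, -0.0, 0.0, 0.0, 0.0], [-0.0246, -0.0447, -0.0, 0.0, 0.0, 0.0], [-0.0246, -0.0447, -0.0, 0.0, 0.0, 0.0], [-0.0246, -0.0447, -0.0, 0.0, 0.0, 0.0], [-0.0154, -0.0439, 0.005, 0.0, 0.0, 0.0], [-0.0154, -0.0439, 0.005, 0.0, 0.0, 0.0], [-0.0154, -0.0439, 0.005, 0.0, 0.0, 0.0], [-0.0154, -0.0439, 0.005, 0.0, 0.0, 0.0]]]
[[[-0.0154, -0.0439, 0.005, 0.0, 0.0, 0.0], [-0.0154, -0.0439, 0.005, 0.0, 0.0, 0.0]]]
end [ 0.5089 -0.3293  0.2797] yaw 72.5 t 1.4
```

View pics/w3.png

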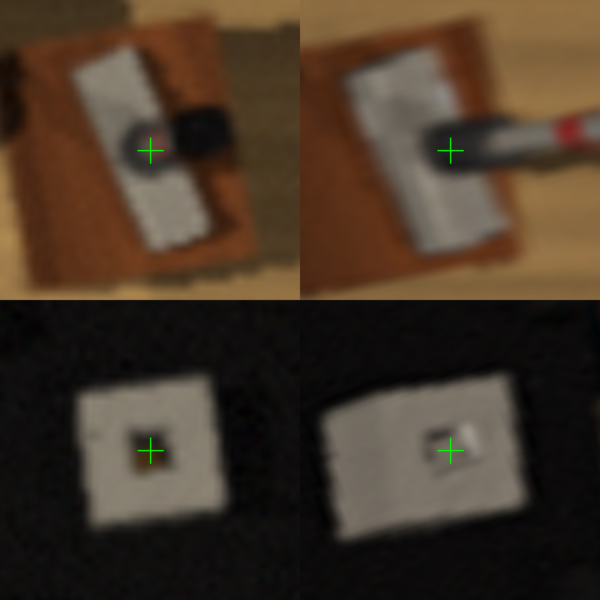

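Call:
play_rows(
  steps=[
    [[-0.034,-0.0145,-0.02,0,0,0],[-0.034,-0.0145,-0.02,0,0,0],[-0.034,-0.0145,-0.02,0,0,0],[-0.034,-0.0145,-0.02,0,0,0],[-0.035,-0.0327,-0.002,0,0,0],[-0.035,-0.0327,-0.002,0,0,0],[-0.035,-0.0327,-0.002,0,0,0],[-0.035,-0.0327,-0.002,0,0,0],[-0.035,-0.0327,-0.002,0,0,0],[-0.035,-0.0327,0,0,0,0]],
  ],
  fingers=1,
  squeeze=40,
)

```text
t: 2.65
tcp_pos: [0.4423, 0.2481, 0.3117]
tool_rot: [0.152, 0.988, 0.0, 0.0]
force: [0.9, -0.6, 0.5]
finger_gap: 1.002
```

Call:
play_rows(
  steps=[
    [[-0.0246,-0.0447,0,0,0,0],[-0.0246,-0.0447,0,0,0,0],[-0.0246,-0.0447,0,0,0,0],[-0.0246,-0.0447,0,0,0,0],[-0.0246,-0.0447,0,0,0,0],[-0.0246,-0.0447,0,0,0,0],[-0.0154,-0.0439,0.005,0,0,0],[-0.0154,-0.0439,0.005,0,0,0],[-0.0154,-0.0439,0.005,0,0,0],[-0.0154,-0.0439,0.005,0,0,0]],
  ],
)

```text
t: 3.9
tcp_pos: [0.5074, -0.2383, 0.2913]
tool_rot: [0.152, 0.988, -0.0, 0.0]
force: [0.5, 1.0, 0.3]
finger_gap: 1.001
```

```bash
python3 - <<'E'
from plan import show
from station import manip
print(manip.sense()["tcp_pos"],manip.sense()["tool_rot"],manip.sense()["force"])
show([(.509,-.3285,.25,72.5,.05),(.509,-.3285,.163,72.5,.025)])
E
```

```text
[ 0.50735615 -0.23834533  0.2912926 ] [ 1.52419129e-01  9.88315919e-01 -1.10196078e-05  2.29061524e-04] [0.48206134 1.01337323 0.2780046 ]
[[[-0.0144, -0.0427, 0.0207, 0.0, 0.0, -0.0], [-0.0144, -0.0427, 0.0207, 0.0, 0.0, -0.0], [0.0, -0.0, 0.0217, 0.0, 0.0, -0.0], [0.0, -0.0, 0.0217, 0.0, 0.0, -0.0], [0.0, -0.0, 0.0217, 0.0, 0.0, -0.0], [0.0, -0.0, 0.0217, 0.0, 0.0, -0.0]]]
end [ 0.5091 -0.3285  0.1631] yaw 72.5 t 3.9
```

Call:
play_rows(
  steps=[
    [[-0.0144,-0.0427,0.02,0,0,0],[-0.0144,-0.0427,0.02,0,0,0],[0,0,0.022,0,0,0],[0,0,0.022,0,0,0],[0,0,0.022,0,0,0],[0,0,0.022,0,0,0],[0,0,0,0,0,0]],
  ],
)

```text
t: 4.78
tcp_pos: [0.5081, -0.326, 0.1616]
tool_rot: [0.152, 0.988, 0.001, -0.002]
force: [-0.0, 0.4, 0.2]
finger_gap: 1.0
```

```bash
python3 - <<'E'
from w import *
a=manip.snapshot("top");b=manip.snapshot("side")
print(manip.sense()["tcp_pos"])
A=cv2.resize(a["img"][170:240,390:470,::-1],(400,350),interpolation=cv2.INTER_CUBIC);B=cv2.resize(b["img"][90:160,350:430,::-1],(400,350),interpolation=cv2.INTER_CUBIC)
cv2.imwrite("pics/g1.png",np.hstack([A,B]))
print(proj(b,[.509,-.3285,.157]))
E
```

```text
[ 0.50949385 -0.32714514  0.16376635]
[391.34180018 122.34094854]
```

View pics/g1.png

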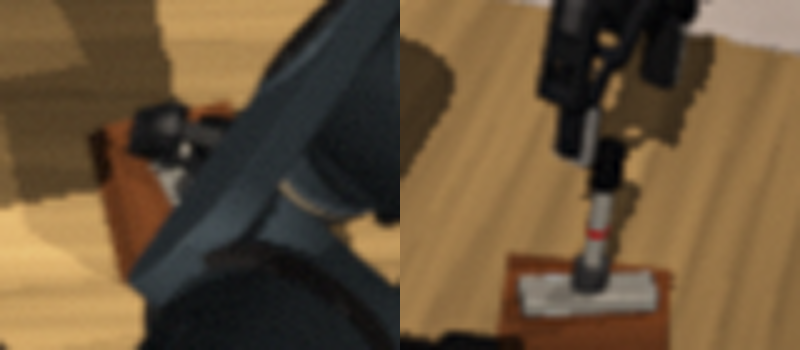

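Call:
play_rows(
  steps=[
    [[0,-0.001,0,0,0,0],[0,0,0,0,0,0],[0,0,0,0,0,0],[0,0,0,0,0,0],[0,0,0,0,0,0],[0,0,0,0,0,0]],
  ],
  fingers=0,
  squeeze=40,
)

```text
t: 5.62
tcp_pos: [0.5089, -0.3278, 0.1633]
tool_rot: [0.152, 0.988, 0.0, -0.0]
force: [0.3, -0.6, 0.5]
finger_gap: 0.004
```

```bash
python3 - <<'E'
from w import *
from plan import show
b=manip.snapshot("side");s=manip.sense();print(s["tcp_pos"],s["finger_gap"],s["force"],s["ft_torque"])
cv2.imwrite("pics/g2.png",cv2.resize(b["img"][90:180,340:440,::-1],(600,540),interpolation=cv2.INTER_CUBIC))
show([(s["tcp_pos"][0],s["tcp_pos"][1],.24,None,.04),(.55,-.2,.31,None,.05),(.5958,-.0715,.31,None,.05)])
E
```

```text
[ 0.5088556  -0.32782788  0.16328572] 0.0035277424289558196 [-0.9987642  -0.62554777 -0.07840822] [ 0.00158495 -0.01175125 -0.01025166]
[[[0.0, 0.0, -0.0384, 0.0, 0.0, 0.0], [0.0, 0.0, -0.0384, 0.0, 0.0, 0.0], [-0.0002, 0.0336, -0.0175, 0.0, 0.0, 0.0], [-0.0002, 0.0336, -0.0175, 0.0, 0.0, 0.0], [-0.0002, 0.0336, -0.0175, 0.0, 0.0, 0.0], [-0.0002, 0.0336, -0.0175, 0.0, 0.0, 0.0], [-0.0016, 0.0454, 0.0, 0.0, 0.0, 0.0], [-0.0016, 0.0454, 0.0, 0.0, 0.0, 0.0], [-0.0016, 0.0454, 0.0, 0.0, 0.0, 0.0]]]
end [ 0.5957 -0.0715  0.3101] yaw 72.5 t 5.67
```

View pics/g2.png

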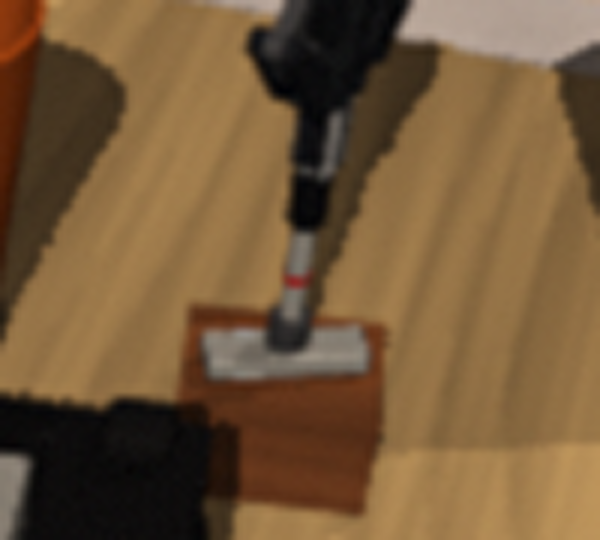

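```bash
python3 - <<'E'
from w import *
b=manip.snapshot("side");a=manip.snapshot("top")
s=manip.sense();p=s["tcp_pos"];print(p)
for d in(.025,.006,0,-.04):
    q=proj(b,p-[0,0,d]);print(d,q,(q-[340,90])*6, proj(a,p-[0,0,d]))
for z in(.170,.157,.144,.09,.072):
    q=proj(b,[.509,-.3285,z]);print(z,(q-[340,90])*6)
cv2.imwrite("pics/g3.png",np.hstack([cv2.resize(b["img"][105:145,370:410,::-1],(400,400),interpolation=cv2.INTER_CUBIC),cv2.resize(a["img"][180:230,410:460,::-1],(400,400),interpolation=cv2.INTER_CUBIC)]))
E
```

```text
[ 0.50886697 -0.32782798  0.16329578]
0.025 [390.45066488 128.04099638] [302.70398927 228.24597829] [433.40741882 205.76610225]
0.006 [391.34909002 122.39339661] [308.09454013 194.36037963] [435.11756531 205.22269328]
0 [391.63793158 120.57770666] [309.82758946 183.46623994] [435.66869662 205.04756811]
-0.04 [393.62949427 108.05852339] [321.77696561 108.35114034] [439.48638512 203.83447543]
0.17 [311.82190227 170.33456555]
0.157 [308.05080109 194.04569126]
0.144 [304.34958566 217.31740418]
0.09 [289.6822985  309.53924404]
0.072 [285.03185947 338.77928267]
```

View pics/g3.png

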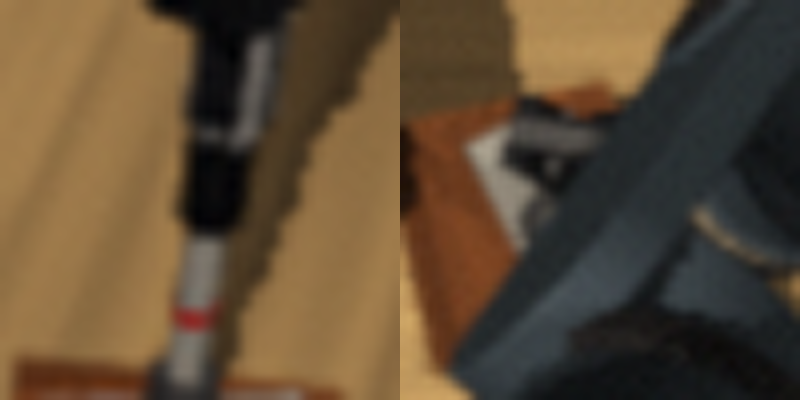

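```bash
python3 - <<'E'
from w import *
print(manip.tips_ahead,[x for x in dir(manip) if x[0]!='_'])
b=manip.snapshot("side")
for l in("knob","gauge"):
    for r in manip.regions_of(l,b)[:2]:print(l,r["rect"],r["score"])
    print([(x["point"],x["score"]) for x in manip.pinpoint(l,b)])
for sg in(1,-1):
    for z in(.138,.151,.16):print(sg,z,(proj(b,[.509+sg*.0138,-.3275+sg*.044,z])-[350,90])*5+[400,0])
E
```

```text
0.025 ['PlanningError', 'pinpoint', 'regions_of', 'sense', 'sign_off', 'snapshot', 'tips_ahead']
[([392.0, 124.6], 0.67), ([384.0, 166.2], 0.18)]
gauge [374.8, 119.5, 400.7, 153.7] 0.63
[([386.5, 147.8], 0.92), ([363.4, 393.7], 0.56), ([268.9, 281.9], 0.49)]
1 0.138 [559.44159329 230.35379087]
1 0.151 [562.16973049 211.01723174]
1 0.16 [564.08917582 197.41253906]
-1 0.138 [642.19750876 153.34447901]
-1 0.151 [645.54786847 134.23228634]
-1 0.16 [647.9032765  120.79581504]
```

```bash
python3 - <<'E'
from w import *
b=manip.snapshot("side");a=manip.snapshot("top");s=manip.sense();print(s["t"],s["q"])
A=cv2.resize(a["img"][150:270,380:540,::-1],(800,600),interpolation=cv2.INTER_CUBIC)
B=cv2.resize(b["img"][40:160,340:500,::-1],(800,600),interpolation=cv2.INTER_CUBIC)
p=s["tcp_pos"]
for im,c,o in((A,a,(380,150)),(B,b,(340,40))):
    for d,col in((.025,(0,255,0)),(0,(0,0,255)),(-.048,(255,0,0))):
        q=((proj(c,p-[0,0,d])-o)*5).astype(int);cv2.circle(im,tuple(int(v) for v in q),4,col,-1)
cv2.imwrite("pics/A.png",A);cv2.imwrite("pics/B.png",B)
E
```

```text
6.125 [-7.56739915e-01  5.70542136e-01  1.53958871e+00 -2.13376777e-05
  1.03147668e+00 -2.02171638e+00]
```

View pics/A.png

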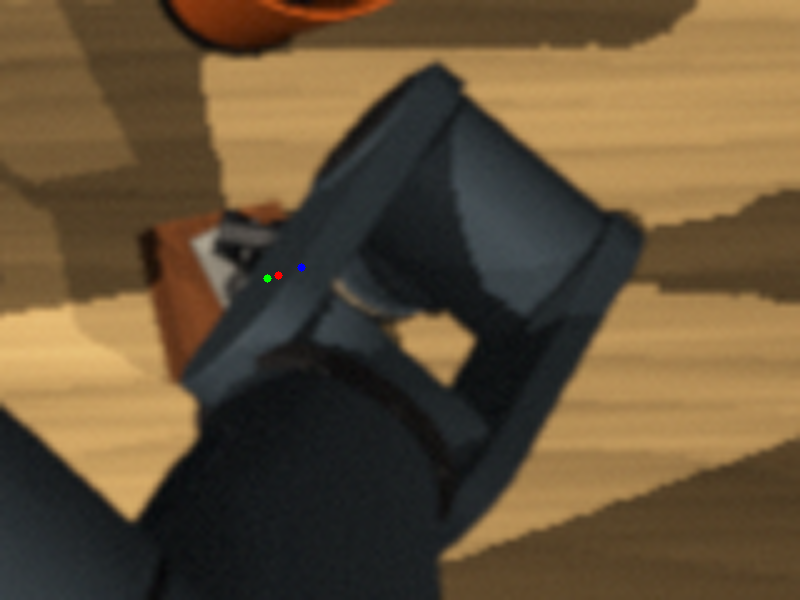

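View pics/B.png

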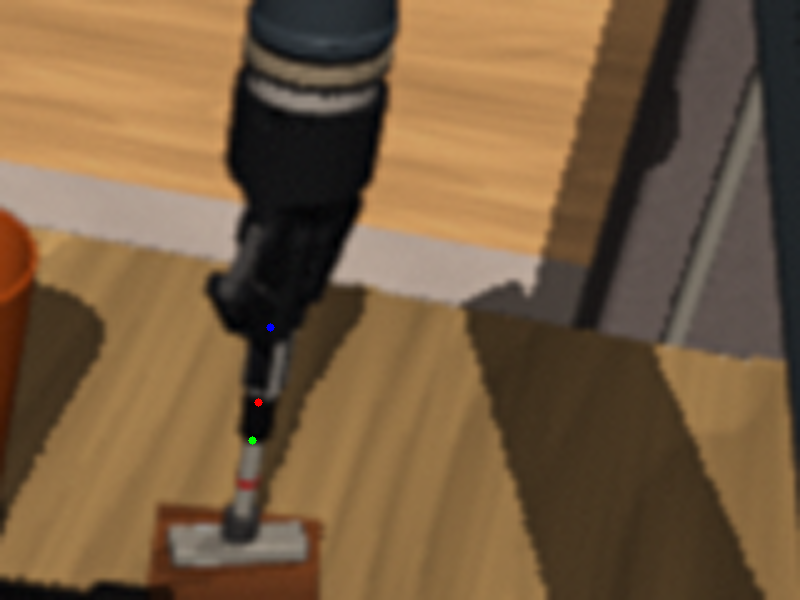

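```bash
python3 - <<'E'
from w import *
b=manip.snapshot("side");a=manip.snapshot("top")
np.set_printoptions(precision=4,suppress=True)
print(tri(a,(426,193),b,(383,98)),tri(a,(428,196),b,(383,98)))
# flange ring / gripper body in side; light ring centre at crop (315,95)
o,d=ray(b,(340+315/5,40+95/5));
p=np.array([.5089,-.3278]);t=((p-o[:2])@d[:2])/(d[:2]@d[:2]);print("ring",o+t*d)
o,d=ray(b,(340+262/5,40+390/5));t=((p-o[:2])@d[:2])/(d[:2]@d[:2]);print("tipline",o+t*d)
o,d=ray(b,(340+285/5,40+205/5));t=((p-o[:2])@d[:2])/(d[:2]@d[:2]);print("bodyend",o+t*d)
E
```

```text
(array([ 0.5337, -0.2795,  0.2563]), np.float64(0.0016729680408679908)) (array([ 0.5302, -0.2846,  0.2533]), np.float64(0.007019924897519181))
ring [ 0.5052 -0.3283  0.3404]
tipline [ 0.5079 -0.3279  0.1719]
bodyend [ 0.5112 -0.3275  0.2821]
```

Call:
play_rows(
  steps=[
    [[0,0,0,0,0,0],[0,0,0,0,0,0],[0,0,0,0,0,0],[0,0,0,0,0,0],[0,0,0.01,0,0,0],[0,0,0.01,0,0,0],[0,0,0.01,0,0,0],[0,0,0,0,0,0]],
  ],
  fingers=1,
)

```text
t: 7.22
tcp_pos: [0.5082, -0.3272, 0.1318]
tool_rot: [0.152, 0.988, 0.001, -0.001]
force: [0.6, 0.9, 0.7]
finger_gap: 1.0
```

```bash
python3 - <<'E'
from w import *
b=manip.snapshot("side");s=manip.sense();print(s["tcp_pos"],s["force"],s["t"])
B=cv2.resize(b["img"][80:160,350:440,::-1],(675,600),interpolation=cv2.INTER_CUBIC)
cv2.imwrite("pics/B2.png",B)
E
```

```text
[ 0.50857248 -0.32753168  0.13249667] [ 0.45102398  0.26035958 -0.24795085] 7.275
```

View pics/B2.png

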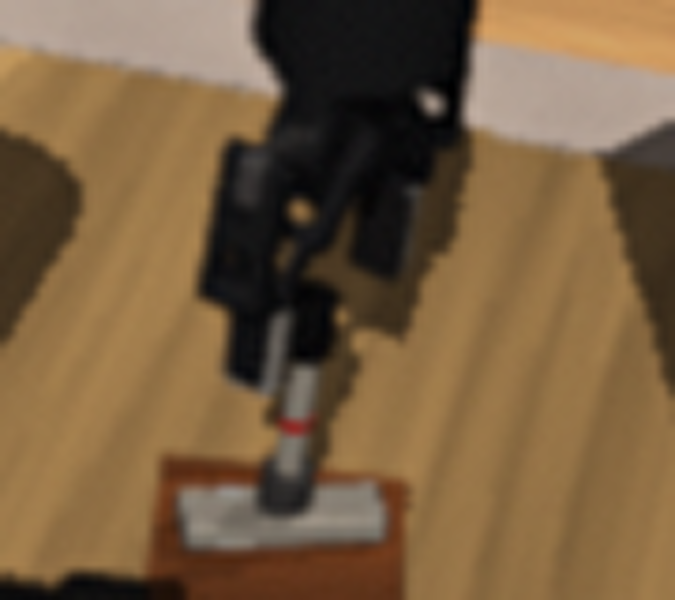

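Call:
play_rows(
  steps=[
    [[0,0,0,0,0,0],[0,0,0,0,0,0],[0,0,0,0,0,0],[0,0,0,0,0,0],[0,0,0,0,0,0]],
  ],
  fingers=0,
  squeeze=40,
)

```text
t: 7.9
tcp_pos: [0.5091, -0.3277, 0.1335]
tool_rot: [0.152, 0.988, 0.0, 0.0]
force: [0.9, -0.5, 0.6]
finger_gap: 0.22
```

```bash
python3 - <<'E'
from w import *
from plan import show
b=manip.snapshot("side");s=manip.sense();print(s["tcp_pos"],s["finger_gap"],s["force"],s["t"])
B=cv2.resize(b["img"][80:160,350:440,::-1],(675,600),interpolation=cv2.INTER_CUBIC)
cv2.imwrite("pics/B3.png",B)
x,y,z=s["tcp_pos"]
show([(x,y,.2,None,.02),(.55,-.2,.285,None,.05),(.5958,-.0715,.285,None,.05)])
E
```

```text
[ 0.50910712 -0.32767286  0.13352907] 0.22492844305540294 [1.00448428 1.27297698 0.13617403] 7.95
[[[-0.0, 0.0, -0.0166, 0.0, 0.0, 0.0], [-0.0, 0.0, -0.0166, 0.0, 0.0, 0.0], [-0.0, 0.0, -0.0166, 0.0, 0.0, 0.0], [-0.0, 0.0, -0.0166, 0.0, 0.0, 0.0], [-0.0002, 0.0335, -0.0213, 0.0, 0.0, 0.0], [-0.0002, 0.0335, -0.0213, 0.0, 0.0, 0.0], [-0.0002, 0.0335, -0.0213, 0.0, 0.0, 0.0], [-0.0002, 0.0335, -0.0213, 0.0, 0.0, 0.0], [-0.0016, 0.0455, 0.0001, 0.0, 0.0, 0.0], [-0.0016, 0.0455, 0.0001, 0.0, 0.0, 0.0]]]
[[[-0.0016, 0.0455, 0.0001, 0.0, 0.0, 0.0]]]
end [ 0.5958 -0.0714  0.2849] yaw 72.5 t 7.95
```

View pics/B3.png

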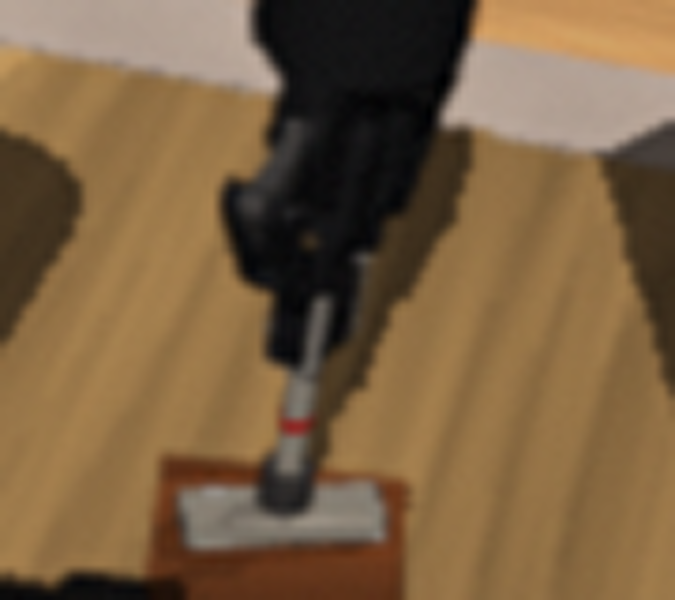

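Call:
play_rows(
  steps=[
    [[0,0,-0.01,0,0,0],[0,0,-0.015,0,0,0],[0,0,-0.02,0,0,0],[0,0,-0.02,0,0,0],[0,0.0335,-0.0215,0,0,0],[0,0.0335,-0.0215,0,0,0],[0,0.0335,-0.0215,0,0,0],[0,0.0335,-0.0215,0,0,0],[-0.0016,0.0455,0,0,0,0],[-0.0016,0.0455,0,0,0,0]],
  ],
)

```text
t: 9.2
tcp_pos: [0.5799, -0.1132, 0.2857]
tool_rot: [0.153, 0.988, -0.0, 0.001]
force: [0.3, -0.0, -4.2]
finger_gap: 0.22
```

Call:
play_rows(
  steps=[
    [[-0.0016,0.03,0,0,0,0],[-0.0016,0.0155,0,0,0,0],[0,0,0,0,0,0],[0,0,0,0,0,0]],
  ],
)

```text
t: 9.7
tcp_pos: [0.5961, -0.073, 0.2843]
tool_rot: [0.153, 0.988, -0.0, -0.0]
force: [0.3, 0.1, -3.3]
finger_gap: 0.219
```

```bash
python3 - <<'E'
from w import *
a=manip.snapshot("top");b=manip.snapshot("side");s=manip.sense();print(s["tcp_pos"],s["finger_gap"],s["force"],s["t"])
B=cv2.resize(b["img"][90:210,270:390,::-1],(400,400),interpolation=cv2.INTER_CUBIC)
A=cv2.resize(a["img"][140:220,300:380,::-1],(400,400),interpolation=cv2.INTER_CUBIC)
cv2.imwrite("pics/C1.png",np.hstack([B,A]))
B=cv2.resize(b["img"][130:190,290:370,::-1],(800,600),interpolation=cv2.INTER_CUBIC)
cv2.imwrite("pics/C2.png",B)
f=s["tcp_pos"]+[0,0,.0235-.097]
for z in (0,.012,.03,-.012):print(z,proj(b,f+[0,0,z]))
E
```

```text
[ 0.59608087 -0.07316015  0.28431998] 0.21625733587900292 [-0.38677229 -0.39849958 -3.49436121] 9.8
0 [332.37158608 156.1218624 ]
0.012 [332.45247827 152.02795902]
0.03 [332.57709615 145.72112611]
-0.012 [332.29237923 160.13047178]
```

View pics/C1.png

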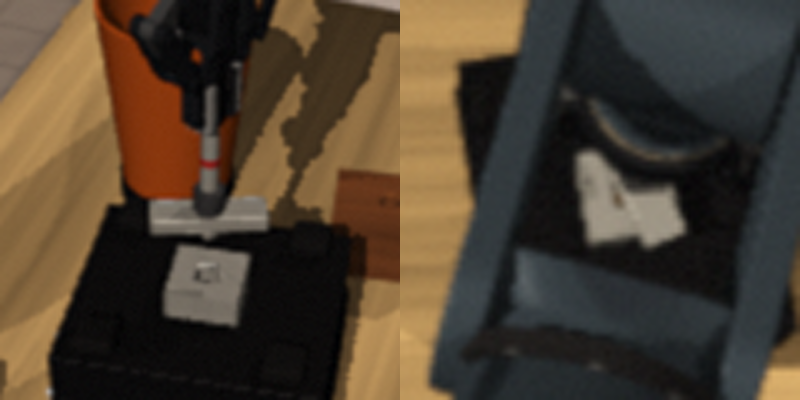

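View pics/C2.png

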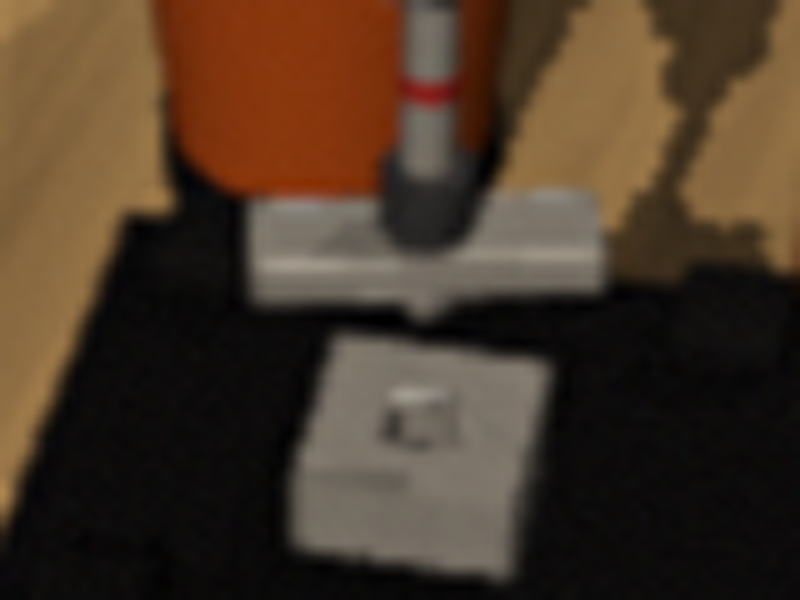

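Call:
play_rows(
  steps=[
    [[0.0005,0.0015,0.01,0,0,0],[0,0,0.01,0,0,0],[0,0,0.008,0,0,0],[0,0,0.004,0,0,0],[0,0,0.003,0,0,0],[0,0,0.003,0,0,0],[0,0,0,0,0,0],[0,0,0,0,0,0]],
  ],
)

```text
t: 10.8
tcp_pos: [0.5966, -0.0702, 0.2466]
tool_rot: [0.152, 0.988, -0.0, 0.0]
force: [-0.7, 0.8, -3.1]
finger_gap: 0.218
```

```bash
python3 - <<'E'
from w import *
a=manip.snapshot("top");b=manip.snapshot("side");s=manip.sense();print(s["tcp_pos"],s["finger_gap"],s["force"],s["ft_torque"],s["t"])
B=cv2.resize(b["img"][130:190,290:370,::-1],(800,600),interpolation=cv2.INTER_CUBIC)
cv2.imwrite("pics/C3.png",B)
E
```

```text
[ 0.59655574 -0.07026134  0.24658406] 0.2144245510512282 [-0.03986937  0.29642422 -3.6368001 ] [-0.00389142  0.0563514   0.05076285] 10.9
```

View pics/C3.png

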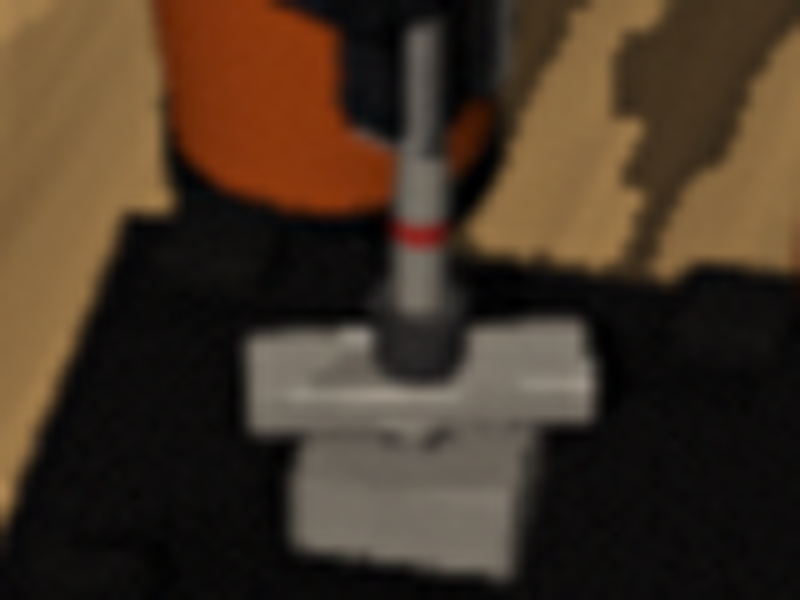

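Call:
play_rows(
  steps=[
    [[0,-0.0008,0.002,0,0,0],[0,0,0.002,0,0,0],[0,0,0.002,0,0,0],[0,0,0,0,0,0],[0,0,0,0,0,0]],
  ],
)

```text
t: 11.52
tcp_pos: [0.5962, -0.071, 0.2403]
tool_rot: [0.152, 0.988, 0.0, 0.0]
force: [-0.0, -0.1, -2.9]
finger_gap: 0.217
```

Call:
play_rows(
  steps=[
    [[0,0,0.001,0,0,0],[0,0,0.001,0,0,0],[0,0,0.001,0,0,0],[0,0,0,0,0,0]],
  ],
)

```text
t: 12.02
tcp_pos: [0.5964, -0.071, 0.2379]
tool_rot: [0.152, 0.988, -0.0, 0.0]
force: [-0.4, 0.1, 1.0]
finger_gap: 0.215
```

Call:
play_rows(
  steps=[
    [[0,0,0.001,0,0,0],[0,0,0.001,0,0,0],[0,0,0.001,0,0,0],[0,0,0,0,0,0]],
  ],
)

```text
t: 12.52
tcp_pos: [0.5963, -0.071, 0.2342]
tool_rot: [0.152, 0.988, 0.0, 0.0]
force: [0.6, 1.4, -0.2]
finger_gap: 0.221
```

Call:
play_rows(
  steps=[
    [[0,0,0.0012,0,0,0],[0,0,0.0012,0,0,0],[0,0,0.0012,0,0,0],[0,0,0.0006,0,0,0],[0,0,0,0,0,0]],
  ],
)

```text
t: 13.15
tcp_pos: [0.5962, -0.0709, 0.23]
tool_rot: [0.152, 0.988, 0.0, 0.0]
force: [0.8, 0.8, 0.6]
finger_gap: 0.216
```

```bash
python3 - <<'E'
from w import *
b=manip.snapshot("side");s=manip.sense();print(s["tcp_pos"],s["finger_gap"],s["force"],s["t"])
B=cv2.resize(b["img"][130:190,290:370,::-1],(800,600),interpolation=cv2.INTER_CUBIC)
cv2.imwrite("pics/C4.png",B)
E
```

```text
[ 0.59617883 -0.07094081  0.22999702] 0.21734693460468688 [ 1.03980441  1.04049643 -0.42392997] 13.2
```

View pics/C4.png

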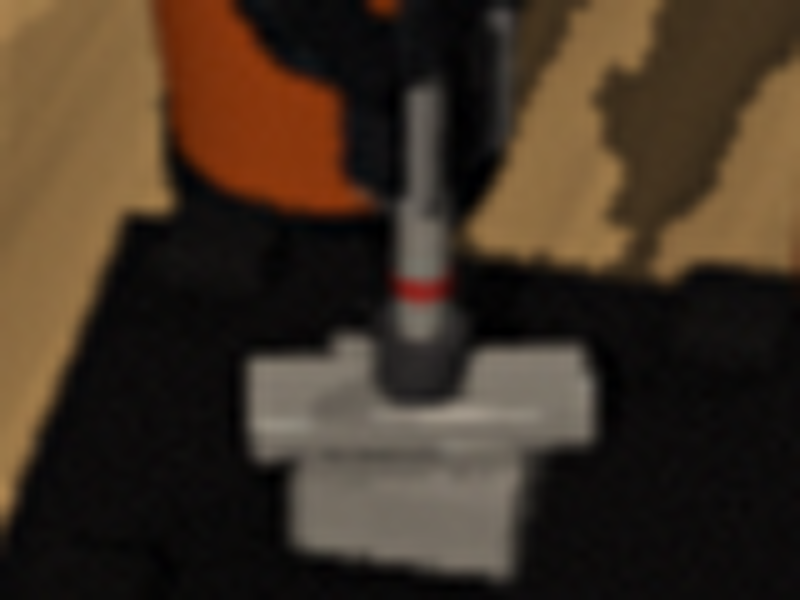

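Call:
play_rows(
  steps=[
    [[0,0,0.0012,0,0,0],[0,0,0.001,0,0,0],[0,0,0,0,0,0]],
  ],
)

```text
t: 13.58
tcp_pos: [0.5962, -0.0709, 0.2278]
tool_rot: [0.152, 0.988, 0.0, 0.0]
force: [0.7, 0.7, 0.2]
finger_gap: 0.217
```

Call:
play_rows(
  steps=[
    [[0,0,0.0008,0,0,0],[0,0,0.0007,0,0,0],[0,0,0,0,0,0]],
  ],
)

```text
t: 13.95
tcp_pos: [0.5962, -0.0709, 0.2263]
tool_rot: [0.152, 0.988, 0.0, -0.0]
force: [0.1, 1.0, 0.7]
finger_gap: 0.223
```

Call:
play_rows(
  steps=[
    [[0,0,0.0008,0,0,0],[0,0,0.0007,0,0,0],[0,0,0,0,0,0]],
  ],
)

```text
t: 14.32
tcp_pos: [0.5961, -0.0709, 0.2248]
tool_rot: [0.152, 0.988, 0.0, -0.0]
force: [0.3, 1.0, 0.4]
finger_gap: 0.215
```

Call:
play_rows(
  steps=[
    [[0,0,0.0008,0,0,0],[0,0,0.0007,0,0,0],[0,0,0,0,0,0]],
  ],
)

```text
t: 14.7
tcp_pos: [0.5962, -0.0709, 0.2233]
tool_rot: [0.152, 0.988, 0.0, -0.0]
force: [1.2, 2.1, 0.7]
finger_gap: 0.22
```

Call:
play_rows(
  steps=[
    [[0,0,0.0008,0,0,0],[0,0,0.0007,0,0,0],[0,0,0,0,0,0]],
  ],
)

```text
t: 15.08
tcp_pos: [0.5962, -0.0709, 0.2218]
tool_rot: [0.152, 0.988, 0.0, -0.0]
force: [1.9, 1.8, -0.1]
finger_gap: 0.219
```

Call:
play_rows(
  steps=[
    [[0,0,0.0008,0,0,0],[0,0,0.0007,0,0,0],[0,0,0,0,0,0]],
  ],
)

```text
t: 15.45
tcp_pos: [0.5962, -0.0709, 0.2203]
tool_rot: [0.152, 0.988, 0.0, -0.0]
force: [0.9, 2.0, -0.1]
finger_gap: 0.219
```

Call:
play_rows(
  steps=[
    [[0,0,0.0008,0,0,0],[0,0,0.0007,0,0,0],[0,0,0,0,0,0]],
  ],
)

```text
t: 15.82
tcp_pos: [0.5961, -0.0709, 0.2188]
tool_rot: [0.152, 0.988, 0.0, -0.0]
force: [0.1, 1.9, 0.4]
finger_gap: 0.216
```

Call:
play_rows(
  steps=[
    [[0,0,0.0008,0,0,0],[0,0,0.0007,0,0,0],[0,0,0,0,0,0]],
  ],
)

```text
t: 16.2
tcp_pos: [0.5961, -0.071, 0.2173]
tool_rot: [0.152, 0.988, 0.0, -0.0]
force: [0.9, 2.6, 0.4]
finger_gap: 0.217
```

Call:
play_rows(
  steps=[
    [[0,0,0.0008,0,0,0],[0,0,0.0007,0,0,0],[0,0,0,0,0,0]],
  ],
)

```text
t: 16.58
tcp_pos: [0.5961, -0.071, 0.2158]
tool_rot: [0.152, 0.988, 0.0, -0.0]
force: [1.1, 2.3, 0.3]
finger_gap: 0.219
```

Call:
play_rows(
  steps=[
    [[0,0,0.0008,0,0,0],[0,0,0.0007,0,0,0],[0,0,0,0,0,0]],
  ],
)

```text
t: 16.95
tcp_pos: [0.5961, -0.071, 0.2143]
tool_rot: [0.152, 0.988, 0.0, -0.0]
force: [0.9, 2.2, -0.1]
finger_gap: 0.214
```

Call:
play_rows(
  steps=[
    [[0,0,0.0008,0,0,0],[0,0,0.0007,0,0,0],[0,0,0,0,0,0]],
  ],
)

```text
t: 17.32
tcp_pos: [0.5961, -0.071, 0.2128]
tool_rot: [0.152, 0.988, 0.0, -0.0]
force: [0.9, 2.5, -0.9]
finger_gap: 0.222
```

Call:
play_rows(
  steps=[
    [[0,0,0.0008,0,0,0],[0,0,0.0007,0,0,0],[0,0,0,0,0,0]],
  ],
)

```text
t: 17.7
tcp_pos: [0.5961, -0.071, 0.2113]
tool_rot: [0.152, 0.988, -0.0, -0.0]
force: [0.9, 1.9, -0.2]
finger_gap: 0.217
```

Call:
play_rows(
  steps=[
    [[0,0,0.0008,0,0,0],[0,0,0.0007,0,0,0],[0,0,0,0,0,0]],
  ],
)

```text
t: 18.08
tcp_pos: [0.5961, -0.071, 0.2098]
tool_rot: [0.152, 0.988, -0.0, -0.0]
force: [1.2, 3.0, -0.4]
finger_gap: 0.216
```

```bash
python3 - <<'E'
from w import *
b=manip.snapshot("side");s=manip.sense();print(s["tcp_pos"],s["finger_gap"],s["force"],s["ft_torque"],s["t"])
B=cv2.resize(b["img"][130:190,290:370,::-1],(800,600),interpolation=cv2.INTER_CUBIC)
cv2.imwrite("pics/C5.png",B)
E
```

```text
[ 0.59608484 -0.07101226  0.20978331] 0.2182191096701679 [ 0.42911034  2.8145978  -0.03362928] [ 0.43082692 -0.10891791 -0.05565151] 18.125
```

View pics/C5.png

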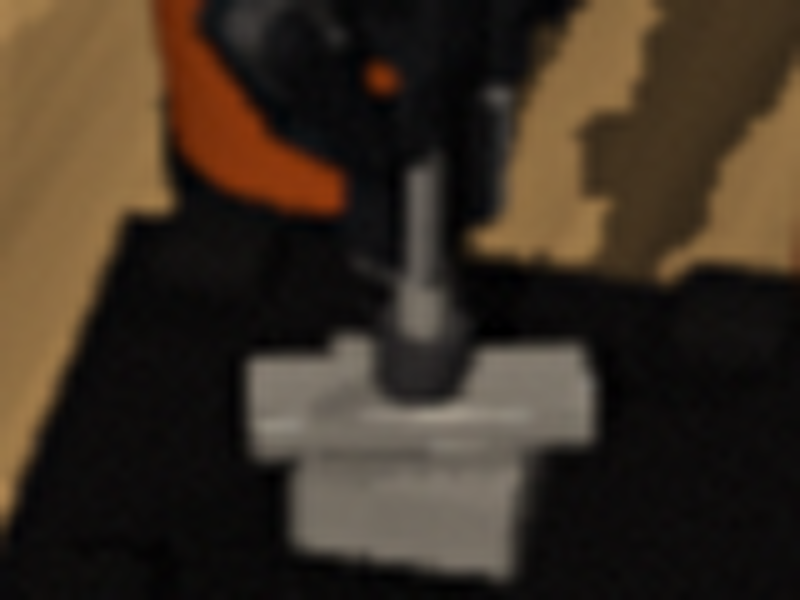

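Call:
play_rows(
  steps=[
    [[0,0.0003,0.0008,0,0,0],[0,0,0.0007,0,0,0],[0,0,0,0,0,0]],
  ],
)

```text
t: 18.5
tcp_pos: [0.5961, -0.0709, 0.2083]
tool_rot: [0.152, 0.988, -0.0, -0.0]
force: [0.4, 0.8, 0.8]
finger_gap: 0.218
```

Call:
play_rows(
  steps=[
    [[0,0,0.0008,0,0,0],[0,0,0.0007,0,0,0],[0,0,0,0,0,0]],
  ],
)

```text
t: 18.88
tcp_pos: [0.5961, -0.0709, 0.2068]
tool_rot: [0.152, 0.988, -0.0, -0.0]
force: [-0.7, 0.5, 1.2]
finger_gap: 0.22
```

Call:
play_rows(
  steps=[
    [[0,0,0.0007,0,0,0],[0,0,0.0005,0,0,0],[0,0,0,0,0,0]],
  ],
)

```text
t: 19.25
tcp_pos: [0.5962, -0.0709, 0.2062]
tool_rot: [0.152, 0.988, -0.0, 0.0]
force: [-1.7, 0.3, 4.9]
finger_gap: 0.217
```

Call:
play_rows(
  steps=[
    [[0,0,0,0,0,0],[0,0,0,0,0,0],[0,0,0,0,0,0]],
  ],
  fingers=0.6,
)

```text
t: 19.62
tcp_pos: [0.5962, -0.0707, 0.2053]
tool_rot: [0.152, 0.988, 0.0, -0.0]
force: [0.9, -0.0, 0.5]
finger_gap: 0.603
```

```bash
python3 - <<'E'
from w import *
from plan import show
b=manip.snapshot("side");a=manip.snapshot("top");s=manip.sense();print(s["tcp_pos"],s["finger_gap"],s["force"],s["ft_torque"],s["t"])
B=cv2.resize(b["img"][120:190,290:370,::-1],(640,560),interpolation=cv2.INTER_CUBIC)
cv2.imwrite("pics/C6.png",B)
c=np.array([.3906,.3197])
for nm,z in((a,.007),(a,.014),(b,.014),(b,.007)):
    im,f=warp(nm,c,z,.05);cv2.drawMarker(im,(100,100),(0,255,0),0,10,1)
    cv2.imwrite("pics/L%d%d.png"%(nm is a,z*1000),im)
cv2.imwrite("pics/L.png",cv2.resize(np.hstack([cv2.imread("pics/L%s.png"%n) for n in("114","014")]),(800,400),interpolation=cv2.INTER_CUBIC))
x,y,z=s["tcp_pos"]
show([(x,y,.29,72.5,.05),(.55,.1,.25,72.5,.05),(.381,.318,.15,96.6,.05)])
E
```

```text
[ 0.59622541 -0.07072689  0.2054777 ] 0.5992470044408535 [ 0.46991648 -0.36686708  0.40903213] [ 0.01927425 -0.0094828   0.03848741] 19.725
[[[0.0, -0.0, -0.0423, -0.0, -0.0, -0.0], [0.0, -0.0, -0.0423, -0.0, -0.0, -0.0], [0.0239, 0.0372, 0.01, -0.0, -0.0, -0.0], [0.0239, 0.0372, 0.01, -0.0, -0.0, -0.0], [0.0239, 0.0372, 0.01, -0.0, -0.0, -0.0], [0.0239, 0.0372, 0.01, -0.0, -0.0, -0.0], [0.0378, 0.0262, 0.0167, 0.0, -0.0, -4.0], [0.0359, 0.0288, 0.0167, 0.0, -0.0, -4.0], [0.0338, 0.0312, 0.0167, 0.0, -0.0, -4.0], [0.0315, 0.0335, 0.0167, 0.0, -0.0, -4.0]]]
[[[0.0291, 0.0356, 0.0167, 0.0, -0.0, -4.0], [0.0265, 0.0375, 0.0167, 0.0, -0.0, -4.0]]]
end [0.381  0.3181 0.1499] yaw 96.5 t 19.73
```

View pics/C6.png

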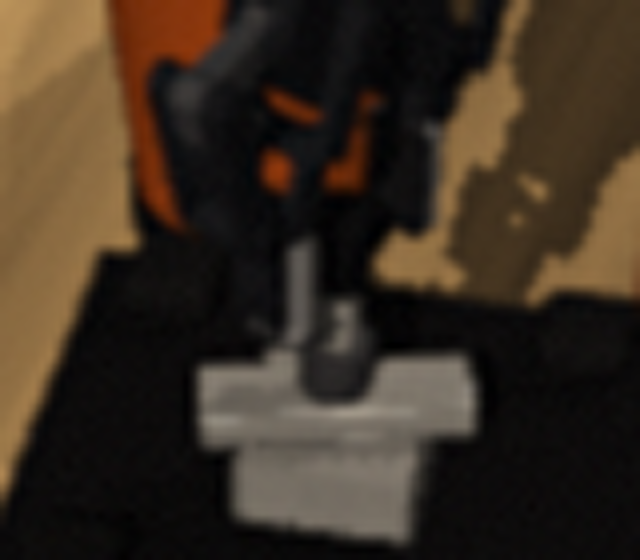

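View pics/L.png

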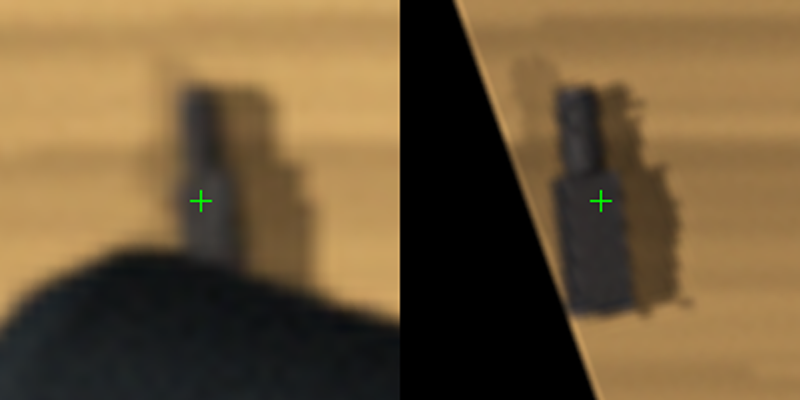

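Call:
play_rows(
  steps=[
    [[0,0,-0.025,0,0,0],[0,0,-0.042,0,0,0],[0,0,-0.02,0,0,0],[0.024,0.0372,0.01,0,0,0],[0.024,0.0372,0.01,0,0,0],[0.024,0.0372,0.01,0,0,0],[0.024,0.0372,0.01,0,0,0],[0.0378,0.0262,0.017,0,0,-4],[0.036,0.0288,0.017,0,0,-4],[0.034,0.0312,0.017,0,0,-4]],
  ],
)

```text
t: 20.98
tcp_pos: [0.4639, 0.2104, 0.2014]
tool_rot: [0.047, 0.999, 0.0, 0.0]
force: [0.6, -0.0, 0.6]
finger_gap: 0.599
```

Call:
play_rows(
  steps=[
    [[0.0315,0.0335,0.017,0,0,-4],[0.029,0.0356,0.017,0,0,-4],[0.0265,0.0375,0.017,0,0,-4],[0,0,0,0,0,0]],
  ],
)

```text
t: 21.48
tcp_pos: [0.3773, 0.3196, 0.1495]
tool_rot: [-0.059, 0.998, -0.001, -0.002]
force: [0.5, 0.3, 0.5]
finger_gap: 0.597
```

```bash
python3 - <<'E'
from w import *
from plan import show
b=manip.snapshot("side");a=manip.snapshot("top");s=manip.sense();print(s["tcp_pos"],s["finger_gap"],s["force"],s["t"])
B=cv2.resize(b["img"][120:190,290:370,::-1],(400,350),interpolation=cv2.INTER_CUBIC)
B2=cv2.resize(b["img"][300:400,310:424,::-1],(400,350),interpolation=cv2.INTER_CUBIC)
cv2.imwrite("pics/D1.png",np.hstack([B,B2]))
show([(.380,.3187,.06,96.5,.05),(.380,.3187,.02,96.5,.02)])
E
```

```text
[0.38062387 0.31863212 0.15074951] 0.5979785003523783 [-0.68021556 -0.20642928  1.29451379] 21.575
[[[0.0003, 0.0001, 0.0454, -0.0, 0.0, 0.0], [0.0003, 0.0001, 0.0454, -0.0, 0.0, 0.0], [0.0, -0.0, 0.02, -0.0, 0.0, 0.0], [0.0, -0.0, 0.02, -0.0, 0.0, 0.0]]]
end [0.3801 0.3187 0.0199] yaw 96.5 t 21.57
```

View pics/D1.png

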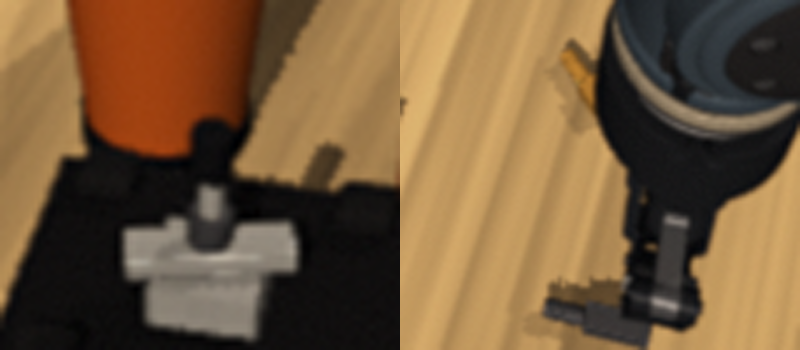

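Call:
play_rows(
  steps=[
    [[0,0,0.045,0,0,0],[0,0,0.045,0,0,0],[0,0,0.025,0,0,0],[0,0,0.01,0,0,0],[0,0,0,0,0,0],[0,0,0,0,0,0]],
  ],
)

```text
t: 22.32
tcp_pos: [0.3816, 0.3185, 0.0268]
tool_rot: [-0.056, 0.998, 0.0, 0.001]
force: [-1.2, 0.7, 0.0]
finger_gap: 0.601
```

```bash
python3 - <<'E'
from w import *
b=manip.snapshot("side");a=manip.snapshot("top");s=manip.sense();print(s["tcp_pos"],s["finger_gap"],s["force"],s["t"])
B=cv2.resize(b["img"][310:400,310:424,::-1],(760,600),interpolation=cv2.INTER_CUBIC)
cv2.imwrite("pics/D2.png",B)
A=cv2.resize(a["img"][220:280,190:270,::-1],(800,600),interpolation=cv2.INTER_CUBIC)
cv2.imwrite("pics/D3.png",A)
E
```

```text
[0.38128079 0.31864463 0.02681653] 0.5978727982494436 [-0.69199737 -0.4027131  -0.1254334 ] 22.425
```

View pics/D2.png

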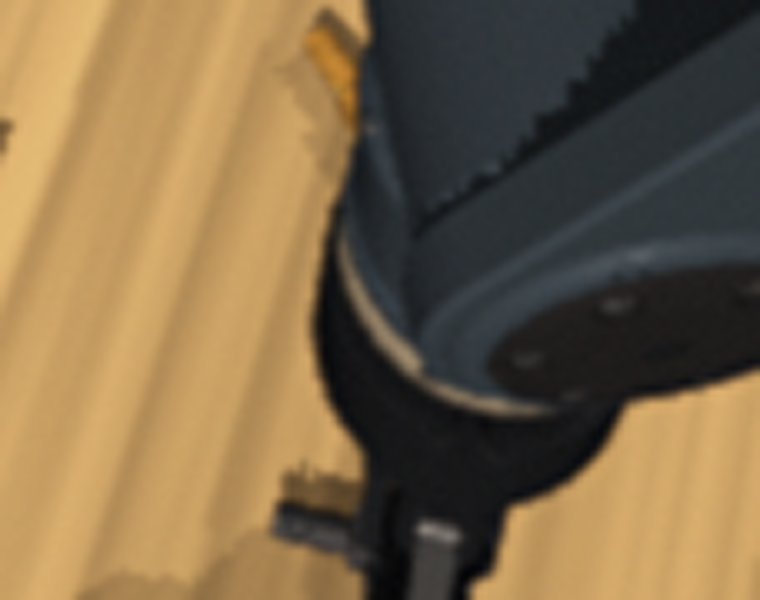

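View pics/D3.png

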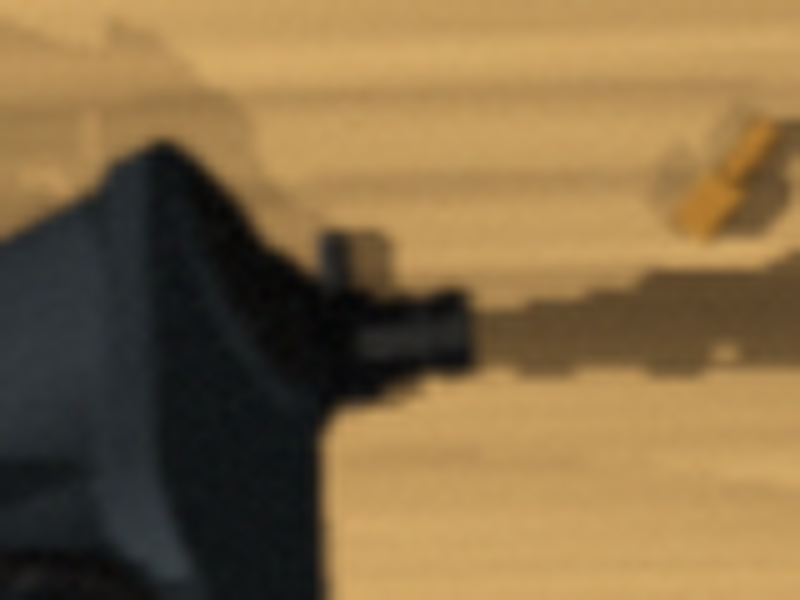

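Call:
play_rows(
  steps=[
    [[0,0,0.006,0,0,0],[0,0,0.006,0,0,0],[0,0,0.004,0,0,0],[0,0,0,0,0,0]],
  ],
)

```text
t: 22.92
tcp_pos: [0.3801, 0.3182, 0.0092]
tool_rot: [-0.057, 0.998, -0.0, -0.001]
force: [0.7, 0.1, 1.1]
finger_gap: 0.601
```

Call:
play_rows(
  steps=[
    [[0,0,0.003,0,0,0],[0,0,0.003,0,0,0],[0,0,0,0,0,0]],
  ],
)

```text
t: 23.3
tcp_pos: [0.3803, 0.3182, 0.0035]
tool_rot: [-0.056, 0.998, -0.0, -0.0]
force: [-0.0, 0.5, 0.5]
finger_gap: 0.604
```

Call:
play_rows(
  steps=[
    [[0,0,0.002,0,0,0],[0,0,0.002,0,0,0],[0,0,0.002,0,0,0],[0,0,0,0,0,0]],
  ],
)

```text
t: 23.8
tcp_pos: [0.3803, 0.3183, -0.0025]
tool_rot: [-0.057, 0.998, -0.0, -0.0]
force: [0.6, 0.9, 0.1]
finger_gap: 0.599
```

Call:
play_rows(
  steps=[
    [[0,0,0,0,0,0],[0,0,0,0,0,0],[0,0,0,0,0,0],[0,0,0,0,0,0]],
  ],
  fingers=0,
  squeeze=40,
)

```text
t: 24.3
tcp_pos: [0.3805, 0.3184, -0.0021]
tool_rot: [-0.057, 0.998, 0.0, 0.0]
force: [-0.0, 0.3, 3.0]
finger_gap: 0.147
```

Call:
play_rows(
  steps=[
    [[0,0,-0.01,0,0,0],[0,0,-0.025,0,0,0],[0,0,-0.035,0,0,0],[0,0,0,0,0,0]],
  ],
)

```text
t: 24.8
tcp_pos: [0.3819, 0.3192, 0.0701]
tool_rot: [-0.057, 0.998, 0.001, 0.002]
force: [-0.1, -0.1, -1.0]
finger_gap: 0.145
```

```bash
python3 - <<'E'
from w import *
from plan import show
b=manip.snapshot("side");a=manip.snapshot("top");s=manip.sense();print(s["tcp_pos"],s["finger_gap"],s["force"],s["t"])
cv2.imwrite("pics/E1.png",np.hstack([cv2.resize(b["img"][300:400,300:420,::-1],(400,333)),cv2.resize(a["img"][200:290,170:278,::-1],(400,333))]))
print(atz(a,(212.8,187.4),.003))
show([(.595,.355,.065,96.6,.05),(.595,.355,.02,96.6,.02)])
E
```

```text
[0.38037338 0.31830144 0.06803007] 0.14610902679807414 [-0.03993971 -0.25417736 -1.07202092] 24.9
[0.60078549 0.35581764 0.003     ]
[[[-0.0435, 0.0024, 0.0006, 0.0, 0.0, -0.0], [-0.0435, 0.0024, 0.0006, 0.0, 0.0, -0.0], [-0.0435, 0.0024, 0.0006, 0.0, 0.0, -0.0], [-0.0435, 0.0024, 0.0006, 0.0, 0.0, -0.0], [-0.0435, 0.0024, 0.0006, 0.0, 0.0, -0.0], [0.0, 0.0001, 0.0151, 0.0, 0.0, -0.0], [0.0, 0.0001, 0.0151, 0.0, 0.0, -0.0], [0.0, 0.0001, 0.0151, 0.0, 0.0, -0.0]]]
end [0.5951 0.3551 0.0199] yaw 96.5 t 24.9
```

View pics/E1.png

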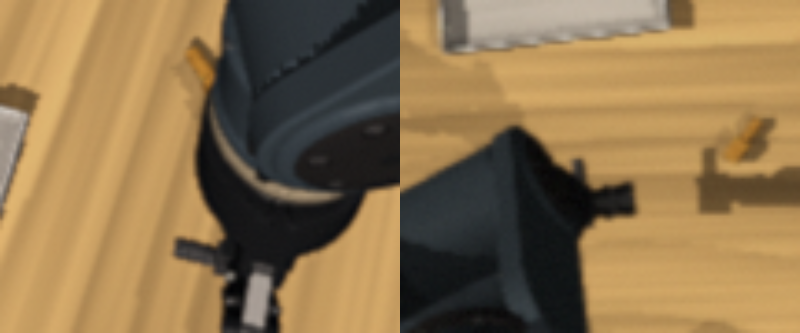

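Stub is held (gap 0.146, −0.65 N change, thread visible past the pads). To the tray.

Call:
play_rows(
  steps=[
    [[-0.043,0.0024,0,0,0,0],[-0.043,0.0024,0,0,0,0],[-0.043,0.0024,0,0,0,0],[-0.043,0.0024,0,0,0,0],[-0.043,0.0024,0,0,0,0],[0,0,0,0,0,0],[0,0,0.02,0,0,0],[0,0,0.02,0,0,0],[0,0,0.012,0,0,0],[0,0,0,0,0,0]],
  ],
)

```text
t: 26.15
tcp_pos: [0.5908, 0.3541, 0.0136]
tool_rot: [-0.057, 0.998, -0.001, -0.002]
force: [0.6, 0.9, -0.3]
finger_gap: 0.146
```

Call:
play_rows(
  steps=[
    [[0,0,0.005,0,0,0],[0,0,0.004,0,0,0],[0,0,0.003,0,0,0],[0,0,0,0,0,0]],
  ],
)

```text
t: 26.65
tcp_pos: [0.5926, 0.3545, 0.0036]
tool_rot: [-0.057, 0.998, -0.0, -0.0]
force: [-0.5, 0.6, -1.2]
finger_gap: 0.144
```

Call:
play_rows(
  steps=[
    [[0,0,0.001,0,0,0],[0,0,0.001,0,0,0],[0,0,0.0006,0,0,0],[0,0,0,0,0,0]],
  ],
)

```text
t: 27.15
tcp_pos: [0.5927, 0.3545, 0.0011]
tool_rot: [-0.057, 0.998, -0.0, -0.0]
force: [-0.1, -0.1, 0.2]
finger_gap: 0.146
```

Force has come up to zero, so the stub is on the floor. Release, back off.

Call:
play_rows(
  steps=[
    [[0,0,0,0,0,0],[0,0,0,0,0,0],[0,0,0,0,0,0],[0,0,-0.02,0,0,0],[0,0,-0.05,0,0,0],[0,0,-0.06,0,0,0],[0,0,-0.06,0,0,0],[0.05,0,0,0,0,0],[0.05,0,0,0,0,0],[0.05,0,0,0,0,0]],
  ],
  fingers=0.45,
)

```text
t: 28.4
tcp_pos: [0.4425, 0.3375, 0.193]
tool_rot: [-0.056, 0.998, 0.001, 0.001]
force: [-0.2, 0.4, 0.2]
finger_gap: 0.448
```

Call:
play_rows(
  steps=[
    [[0,0.05,0,0,0,0],[0,0.05,0,0,0,0],[0,0.05,0,0,0,0],[0,0.03,0,0,0,0],[0,0,0,0,0,0],[0,0,0,0,0,0],[0,0,0,0,0,0]],
  ],
)

```text
t: 29.28
tcp_pos: [0.4236, 0.5151, 0.1916]
tool_rot: [-0.056, 0.998, -0.0, -0.0]
force: [0.2, -0.3, 0.7]
finger_gap: 0.446
```

```bash
python3 - <<'E'
from w import *
b=manip.snapshot("side");a=manip.snapshot("top");s=manip.sense();print(s["tcp_pos"],s["finger_gap"],s["force"],s["t"])
save(b,"F1.png");cv2.imwrite("pics/F2.png",cv2.resize(a["img"][90:290,180:480,::-1],(798,532),interpolation=cv2.INTER_CUBIC))
cv2.imwrite("pics/F3.png",cv2.resize(b["img"][120:190,290:370,::-1],(640,560),interpolation=cv2.INTER_CUBIC))
E
```

```text
[0.42376086 0.51532888 0.19143893] 0.4477958089119629 [0.29448787 0.04175253 0.11559713] 29.375
```

View pics/F1.png

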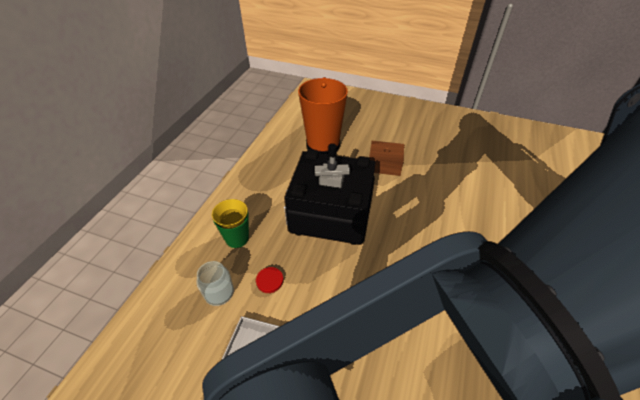

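View pics/F2.png

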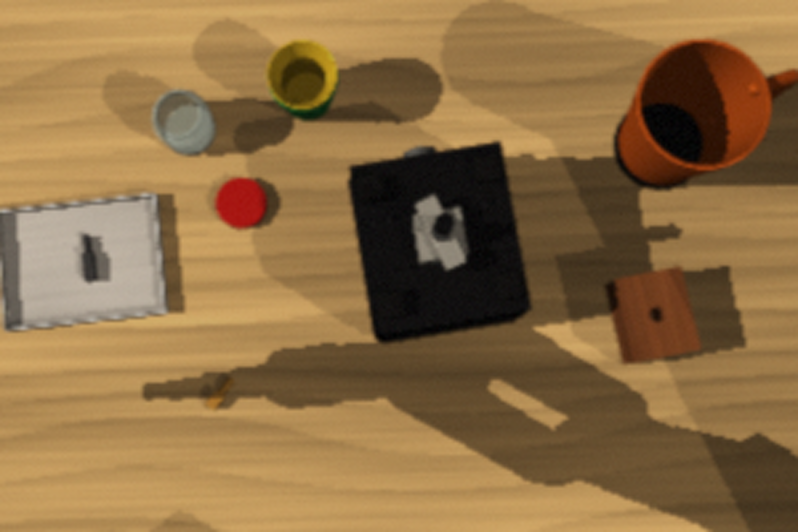

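View pics/F3.png

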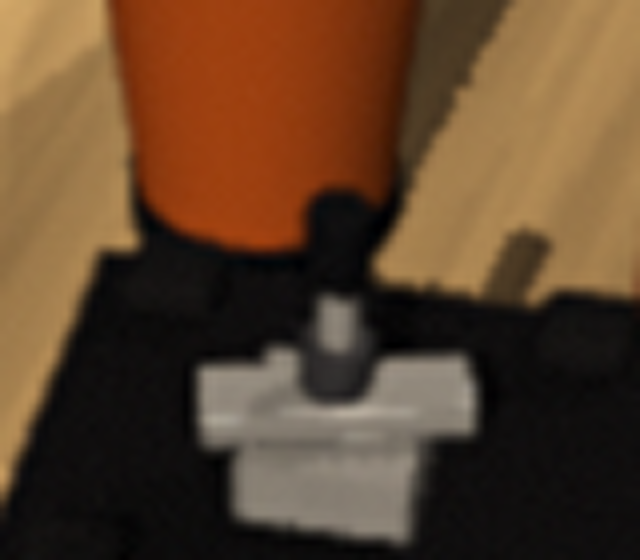

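```bash
python3 - <<'E'
from w import *
b=manip.snapshot("side")
o,d=ray(b,(290+340/8,120+240/8));p=np.array([.5962,-.0708]);t=((p-o[:2])@d[:2])/(d[:2]@d[:2]);print("knob",o+t*d)
print(manip.sign_off(),manip.sense()["t"])
E
```

```text
knob [ 0.59537282 -0.07107369  0.23045212]
the job is handed in; nothing more can be done
the job is handed in; nothing more can be done
```

The depth gauge is standing on the blender's drive socket with its rod bottomed, and the long dark stub is in the tray. I handed the job in at about 29 s.

- **Measurement:** The foot went flat on the steel rim. I slid the rod down in small steps until the force on the tool rose to 4.9 N. The rod had then gone down about 32 mm, which makes the socket about 44 mm deep. The red ring was fully inside the sleeve, so the long stub was the right one.
- **Last pictures:** The gauge stood upright with its foot flat and the ring hidden. The knob's height measured 0.230 m, which agrees with the 32 mm. The long stub lay flat in the tray. The short stub, pitcher, cups, jar and cap showed no sign of having moved. The gripper was clear of everything.
- **Disagreement:** The fingertips stood about 8 mm behind the reported tool point, not 25 mm ahead as the description says. Because of that, my first grasp closed just above the knob and held nothing. I lowered by 30 mm, gripped the knob, and allowed for the same offset when picking up the stub.

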